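Restock a drawer row of screw jars, older jar to the front

ROBOT

A 6-joint arm with a two-finger parallel gripper is mounted at the origin on the work surface. World frame = base frame: x ahead of the robot, y to its left, z up, the work surface at z = 0. Lengths are in m, angles in rad, forces in N, time in s.
With the tool pointing down it reaches from about 0.35 to 0.775 m from the base axis. Payload 5.5 kg.
Tool frame: the origin (TCP) lies at the very end of the fingers, on their centre line; the grasp point (between the pads) lies 19 mm behind it; z points along the fingers, y is the line along which they close (so a half turn about z gives the same grasp; the last joint's range is limited). The gripper opens to 85 mm and grips with 20 to 120 N. Pads are 22 mm wide; open, the fingers measure 114 mm over their backs; the gripper's body (76 mm by 85 mm) begins 54 mm behind the grasp point. The pads swing forward as they close: fully open they stand 13 mm farther back than shut.
Start: joints at [0.988, 0.313, 0.046, 1.304, 0, 1.431], TCP at [0.246, 0.52, 0.231] pointing down, gripper open.
Joint ranges: [-2.76, 2.76], [-0.86, 1.69], [-1.03, 1.26], [-2.2, 2.34], [-1.47, 1.5], [-3.14, 3.14]. Speed limits (rad/s): [2.57, 2.57, 3.14, 3.14, 3.14, 3.14].

INTERFACE

Orientations are given as a unit quaternion [w, x, y, z].
In Python, from workcell import env, cams, ticket, spotter gives the robot as it stands.
- The arm moves only by the tool jog_arm, never from a script. Its argument "increments" is a list that holds one entry, the list of rows, each a list of 7 numbers: the shift along the tool's x, y, z in units of 0.25 m (1.0 is 0.25 m), then the turn, a rotation vector about the tool's x, y, z in units of 180 degrees (1.0 is 180 degrees), then the closure in counts, from 0 (fully open) to 255 (shut). A call has 1 to 20 rows; each row shifts and turns the commanded pose from where the row before left it, along the tool's axes as they then stand; what a row does not reach is not made up. A row lasts 1/10 s, in which the tool goes at most 50 mm and 8.59 degrees, less where a joint would pass 70% of its speed; a pose out of reach is approached as far as the arm can. A call with a number of a shift or a turn outside -1 to 1 is refused whole. A call with a gripper value outside its range is refused whole. The fingers move at their own pace and stop on an object; "force" is the grip in N (left out, the last holds). Time passes only in rows, so rows that do not move let the fingers close. It gives the time, the measured TCP pose, the force, the opening and the grip force at its end, in the units of the state.
- env.get_state(): the state, without advancing time (a new reading comes with each control period).
- cams.read_camera(name): name is "scene" or "side" or "wrist"; returns a dict with "pixels" (420x560x3 uint8, red, green, blue), "fx", "fy", "cx", "cy" (pixels), "xyz" and "attitude" of the camera in the world; the wrist camera has in their place "mount" (4x4, takes a point from camera to tool coordinates, whose origin is the TCP and whose axes are the flange's). Camera axes: x right, y down, z forward; pixel columns grow to the right and rows downward; lengths in m; the calibration is good to about 2 mm. A picture is of the moment at which its call begins: read the wrist's pose just before it. There is no depth.
- ticket.hand_in(): hands the job in; it is judged then, once.
Trained networks look in the newest picture that a camera, given by its name, has taken for a name from the list of things; names that differ only in an ending like _2 or _b are one class to them, and where a whole thing is asked for, a point or a joint stands for the part that bears it (a point fixed in the world has none). Each returns a list of dicts, best first, with "conf" (0 to 1); they miss things now and then, are a little off and sometimes report something else, mostly with a low value. They report only what shows in the picture. A call takes as long as a camera call. They do not tell look-alikes from the thing itself.
- spotter.find_in(target, camera): "uv" ([column, row] in pixels, amid what is visible of it).
- spotter.cut_out(target, camera): "region" (420x560 bool, what is visible of it) and "uv" ([column, row] in pixels, amid what is visible of it).
- spotter.landmark_of(target, camera): "uv" ([column, row] in pixels: a listed point, or the origin of a listed thing).
The state is a dict: "clock": time; "joint_pos": joint angles; "qvel": joint speeds; "tau": joint torques, N m; "tcp_pos": TCP position; "orientation": TCP orientation; "wrist_force": force on the tool from outside, world axes, zero at the start; "ft_torque": the same for the moment, N m; "finger_gap": finger opening in m; "grip_force": force on a finger pad.
Only numpy, scipy, OpenCV 4.12 (cv2) and the standard library are available. Lean on these libraries where they do the work, as an engineer would, in place of code of your own. Each camera call takes 0.05 s, during which the arm holds its last target. There are 200 camera calls.

TASK

Restock the row of red-lidded jars in the open drawer: pull the older jar at the back forward until it stands up against the drawer's front, then stand the new red-lidded jar from the bench behind it in the same row, right at the back. They are glass: keep them upright and set them down gently; leave the drawer open as it is and everything else in its place.

Things in the scene. Friction and masses are not known exactly. Their poses are not given: they have to be found in the camera images.
- old_jar: glass jar, 41 mm in diameter and 70 mm tall in all, 0.09 to 0.18 kg, with a red screw lid (43 mm in diameter, the top 14 mm of the height). Origin at the centre of its underside, z up through the lid. The older jar of brass screws: it stands at the back of one of the drawer's three rows (which one varies), the front of its row empty.
- new_jar: glass jar, 41 mm in diameter and 70 mm tall in all, 0.09 to 0.18 kg, with a red screw lid (43 mm in diameter, the top 14 mm of the height). Origin at the centre of its underside, z up through the lid. The new jar of the same screws, standing on the bench away from the drawer.
- black_jar: glass jar, 41 mm in diameter and 70 mm tall in all, 0.09 to 0.18 kg, with a black screw lid (43 mm in diameter, the top 14 mm of the height). Origin at the centre of its underside, z up through the lid. Other stock at the back of another row; leave it.
- white_jar: glass jar, 41 mm in diameter and 70 mm tall in all, 0.09 to 0.18 kg, with a white screw lid (43 mm in diameter, the top 14 mm of the height). Origin at the centre of its underside, z up through the lid. Other stock at the back of another row; leave it.
- drawer (a joint): slide of the open top drawer (m): 0 as it stands, pulled out to its stop; negative as it is pushed in. It slides stiffly (about 14 N) and is to stay where it is.
- hammer: steel tack hammer with a wooden handle, lying on the bench, 280 mm long, 22 mm tall. Origin on the bench, 100 mm from the head along the handle; x runs along the handle to the head. Leave it.
- clamp: green plastic spring clamp lying on the bench, 140 x 85 mm, 22 mm tall; origin under its pivot, x to the jaws. Leave it.
- socket: chrome socket standing on the bench, 26 mm in diameter, 38 mm tall; origin at the centre of its underside. Leave it.
- level: black level standing on its edge on the bench, 230 x 22 mm, 45 mm tall; origin at the centre of its underside, x along it. Leave it.
- stack: two charcoal drawer units, 290 mm wide, stacked on concrete blocks (57 mm high, 396 mm wide, reaching 65 mm out in front); fixed. Origin on the bench under the middle of the units' front face; -x points out of the face, y along it, z up. Units' top 272 mm high; the top panel's underside, 260 mm high, ends at the face. Jars at the back of the rows stand partly under it, 29 mm clear of it.
- case_front (a point): middle of the lower front edge of a tool case standing on the units, axes as the stack's: 278 mm wide, its front 4 mm behind the units' face, up to 400 mm above the bench (its handle, 100 mm farther back, to 435 mm); fixed. It keeps an upright gripper from the back of the rows: lean the tool back, out of the face.
- drawer_front (a point): middle of the top edge of the pulled-out drawer's front, on its inside, 110 mm out from the units' face and 214 mm above the bench; axes as the stack's. The front is 6 mm thick, with a pull lip 12 mm out. Drawer floor 161 mm above the bench. Above that floor the side walls are 36 mm, the row dividers 26 mm and the front 53 mm high.
- row_left (a point): centre line of the row at +y of the stack, on the drawer's floor at the foot of the row's back wall (36 mm high, 15 mm inside the units' face); axes as the stack's: -x runs along the row to the inside of the drawer's front, 125 mm from here. Rows are open, 87 mm wide. Moves with the drawer.
- row_mid (a point): centre line of the middle row, on the drawer's floor at the foot of the row's back wall (36 mm high, 15 mm inside the units' face); axes as the stack's: -x runs along the row to the inside of the drawer's front, 125 mm from here. Rows are open, 87 mm wide. Moves with the drawer.
- row_right (a point): centre line of the row at -y of the stack, on the drawer's floor at the foot of the row's back wall (36 mm high, 15 mm inside the units' face); axes as the stack's: -x runs along the row to the inside of the drawer's front, 125 mm from here. Rows are open, 87 mm wide. Moves with the drawer.
Not all that is in view belongs to the job. What is shaped like the new_jar but blue is not meant. Leave any pink look-alike of the old_jar alone.

How it is judged:
On the way:
1. the older jar stands at the front of its row (((x of old_jar in the frame of row_left between -0.108 and -0.084 m and y of old_jar in the frame of row_left between -0.03 and 0.03 m and z of old_jar in the frame of row_left between -0.006 and 0.006 m and angle between old_jar's own z axis and vertical below 0.1 rad) or (x of old_jar in the frame of row_mid between -0.108 and -0.084 m and y of old_jar in the frame of row_mid between -0.03 and 0.03 m and z of old_jar in the frame of row_mid between -0.006 and 0.006 m and angle between old_jar's own z axis and vertical below 0.1 rad) or (x of old_jar in the frame of row_right between -0.108 and -0.084 m and y of old_jar in the frame of row_right between -0.03 and 0.03 m and z of old_jar in the frame of row_right between -0.006 and 0.006 m and angle between old_jar's own z axis and vertical below 0.1 rad))), for 0.2 s.
At the end, for the whole second after the job is handed in: Both red-lidded jars stand upright (0.1 rad) on the drawer's floor in one row, let go, at rest: the older within about 20 mm of the drawer's front (centre 84 mm or more from the row's back wall), the new one within about 20 mm of the back wall (centre 41 mm or less from it) (((x of old_jar in the frame of row_left between -0.108 and -0.084 m and y of old_jar in the frame of row_left between -0.03 and 0.03 m and z of old_jar in the frame of row_left between -0.006 and 0.006 m and angle between each of old_jar, new_jar's own z axis and vertical below 0.1 rad and x of new_jar in the frame of row_left between -0.041 and -0.017 m and y of new_jar in the frame of row_left between -0.03 and 0.03 m and z of new_jar in the frame of row_left between -0.006 and 0.006 m) or (x of old_jar in the frame of row_mid between -0.108 and -0.084 m and y of old_jar in the frame of row_mid between -0.03 and 0.03 m and z of old_jar in the frame of row_mid between -0.006 and 0.006 m and angle between each of old_jar, new_jar's own z axis and vertical below 0.1 rad and x of new_jar in the frame of row_mid between -0.041 and -0.017 m and y of new_jar in the frame of row_mid between -0.03 and 0.03 m and z of new_jar in the frame of row_mid between -0.006 and 0.006 m) or (x of old_jar in the frame of row_right between -0.108 and -0.084 m and y of old_jar in the frame of row_right between -0.03 and 0.03 m and z of old_jar in the frame of row_right between -0.006 and 0.006 m and angle between each of old_jar, new_jar's own z axis and vertical below 0.1 rad and x of new_jar in the frame of row_right between -0.041 and -0.017 m and y of new_jar in the frame of row_right between -0.03 and 0.03 m and z of new_jar in the frame of row_right between -0.006 and 0.006 m)) and linear speed of each of old_jar, new_jar below 0.02 m/s); the robot touches nothing.
It fails at once if a red-lidded jar is tipped by more than 0.5 rad (angle between any of old_jar, new_jar's own z axis and vertical above 0.5 rad).
It fails at once if a red-lidded jar is knocked against the drawer, the units, or another jar (over 40 N) (contact force between any of old_jar, new_jar and stack above 40 N or contact force between old_jar and new_jar above 40 N or contact force between any of old_jar, new_jar and black_jar above 40 N or contact force between any of old_jar, new_jar and white_jar above 40 N).
It fails at once if a red-lidded jar is let fall: let go while more than 12 mm above the drawer's floor or the bench ((contact force between the fingers and old_jar below 0.01 N and (height (world z) of old_jar above 0.173 m or height (world z) of old_jar between 0.012 and 0.15 m)) or (contact force between the fingers and new_jar below 0.01 N and (height (world z) of new_jar above 0.173 m or height (world z) of new_jar between 0.012 and 0.15 m))).
It fails at once if the other jars are moved by more than 20 mm or tipped (distance of any of black_jar, white_jar from where it was at the start of the episode above 0.02 m or angle between any of black_jar, white_jar's own z axis and vertical above 0.4 rad).
It fails at once if a tool on the bench is moved by more than 30 mm, or the drawer pushed in by more than 20 mm (distance of any of hammer, clamp, socket, level from where it was at the start of the episode above 0.03 m or value of joint drawer below -0.02 m).
It also fails if it takes over 58 s, if anything falls off the work surface, if the arm or the gripper's body presses on something with over 40 N, if the wrist force passes 120 N, or if a joint passes its speed limit or range.

## Working session

There is one attempt and no reset: what is moved stays moved. The work goes in short steps, Python scripts to look and compute and a tool call to move; the robot and the scene stay as the last step left them, time stands still between calls to the robot, and variables do not carry over. Pictures are saved under pics/ and viewed, at most 10 in all, crops included, and the job is handed in when it is done.

Besides the shell and the picture viewer there is one more tool, called after "Call:" as name(argument=value, ...), one argument or row to a line, values as JSON. jog_arm: Moves the arm, as the interface text tells. Shifts and turns lie within -1 to 1; 1 stands for 0.25 m of shift or 180 degrees of turn. Its arguments: {"type":"object","properties":{"increments":{"type":"array"},"force":{"type":"number"}},"required":["increments"]}

```bash
ls; mkdir -p pics
cat > h.py <<'E'
import numpy as np, cv2
from scipy.spatial.transform import Rotation as R
from workcell import env, cams, ticket, spotter
def q2R(q): return R.from_quat([q[1],q[2],q[3],q[0]])
def att(a):
    a=np.array(a,float)
    return a if a.shape==(3,3) else q2R(a).as_matrix()
def shot(name,fn=None):
    c=cams.read_camera(name)
    if fn: cv2.imwrite('pics/'+fn,c['pixels'][:,:,::-1])
    return c
def campose(c,st=None):
    if 'xyz' in c: return np.array(c['xyz']),att(c['attitude'])
    M=np.array(c['mount']);Rt=q2R(st['orientation']).as_matrix()
    return np.array(st['tcp_pos'])+Rt@M[:3,3],Rt@M[:3,:3]
def ray(c,uv,st=None):
    p,A=campose(c,st)
    d=A@np.array([(uv[0]-c['cx'])/c['fx'],(uv[1]-c['cy'])/c['fy'],1]);return p,d/np.linalg.norm(d)
def atz(c,uv,z,st=None):
    p,d=ray(c,uv,st);return p+d*(z-p[2])/d[2]
def proj(c,X,st=None):
    p,A=campose(c,st);v=A.T@(np.array(X)-p);return np.array([c['fx']*v[0]/v[2]+c['cx'],c['fy']*v[1]/v[2]+c['cy']])
E
cat > a.py <<'E'
from h import *
s=env.get_state();print(s)
for n in ['scene','side','wrist']:
    c=shot(n,n+'0.png')
    print(n,c['fx'],c.get('xyz'),c.get('attitude'),c.get('mount'))
    for t in ['old_jar','new_jar','black_jar','white_jar','hammer','clamp','socket','level','stack','case_front','drawer_front','row_left','row_mid','row_right']:
        try:print(t,[(np.round(d['uv']).astype(int).tolist(),round(d['conf'],2)) for d in spotter.landmark_of(t,n)])
        except Exception as e:print(t,e)
E
python3 a.py
```

```text
pics
{'clock': 0.0, 'joint_pos': array([ 9.88417828e-01,  3.14016420e-01,  4.49894640e-02,  1.30359941e+00,
       -7.22688407e-06,  1.43118615e+00]), 'qvel': array([-2.34674632e-03, -3.90414720e-04,  6.47276165e-05,  2.27921444e-03,
        2.35851206e-03,  1.61617111e-04]), 'tau': array([ 1.33966256e-03, -4.80621278e+01,  2.98536086e+01,  1.93456892e-02,
       -1.57143127e-04, -5.57265295e-06]), 'tcp_pos': array([0.24608937, 0.51911792, 0.23040404]), 'orientation': array([-3.19809166e-04,  2.19580115e-01,  9.75594042e-01, -8.57320664e-04]), 'wrist_force': array([-0.90138217,  0.47750041,  0.23761824]), 'ft_torque': array([-0.02085129, -0.03445836,  0.00931409]), 'grip_force': 0.0, 'finger_gap': 0.08558541317038174}
scene 481.3385869342301 [0.85339625 0.30170268 1.50925852] [-0.05910189  0.36586461  0.91728938 -0.14570605] None
old_jar [([258, 194], 0.78), ([206, 146], 0.55)]
new_jar [([302, 228], 0.78), ([312, 255], 0.69), ([283, 248], 0.61)]
black_jar [([191, 175], 0.84)]
white_jar [([220, 127], 0.49)]
hammer [([341, 312], 0.67)]
clamp [([377, 263], 0.88)]
socket [([255, 266], 0.
[... 757 characters left out ...]
[307, 185], 0.35), ([310, 144], 0.27)]
drawer_front [([314, 151], 0.94)]
row_left [([282, 135], 0.65), ([312, 152], 0.6)]
row_mid [([312, 137], 0.68), ([276, 142], 0.47)]
row_right [([343, 141], 0.69)]
wrist 352.8448094722433 None None [[ 1.77704572e-04 -9.46924573e-01 -3.21455784e-01  8.16315773e-02]
 [ 9.99999186e-01  5.74492839e-04 -1.13949407e-03 -2.29394178e-04]
 [ 1.26368898e-03 -3.21455320e-01  9.46923904e-01 -1.42310396e-01]
 [ 0.00000000e+00  0.00000000e+00  0.00000000e+00  1.00000000e+00]]
old_jar []
new_jar []
black_jar []
white_jar []
hammer []
clamp [([174, 333], 0.8)]
socket []
level []
stack []
case_front []
drawer_front [([174, 333], 0.24)]
row_left []
row_mid []
row_right []
```

```bash
cd pics; python3 -c "
import cv2
a=cv2.imread('scene0.png')[60:390,130:430];b=cv2.imread('side0.png')[60:420,100:400]
cv2.imwrite('sc.png',cv2.resize(a[:230],None,fx=2.6,fy=2.6));cv2.imwrite('si.png',cv2.resize(b,None,fx=1.66,fy=1.66))"
```

```text
(no output)
```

View pics/sc.png

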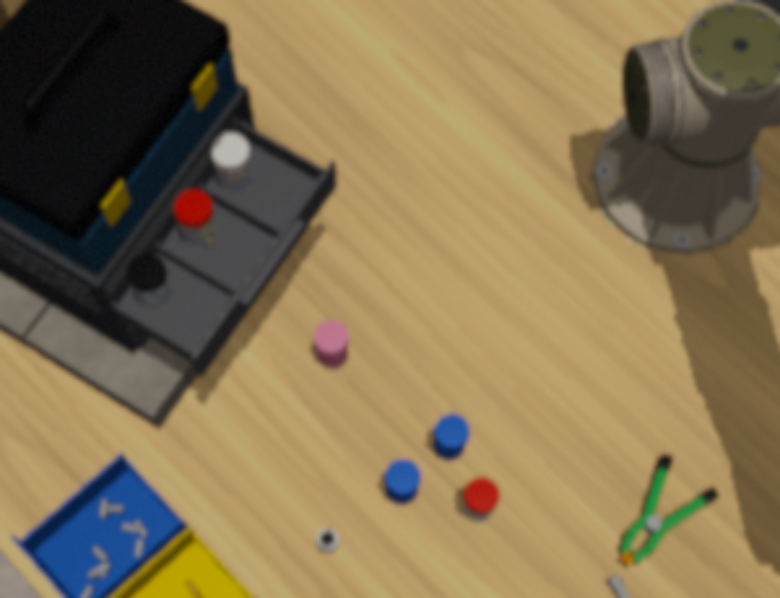

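View pics/si.png

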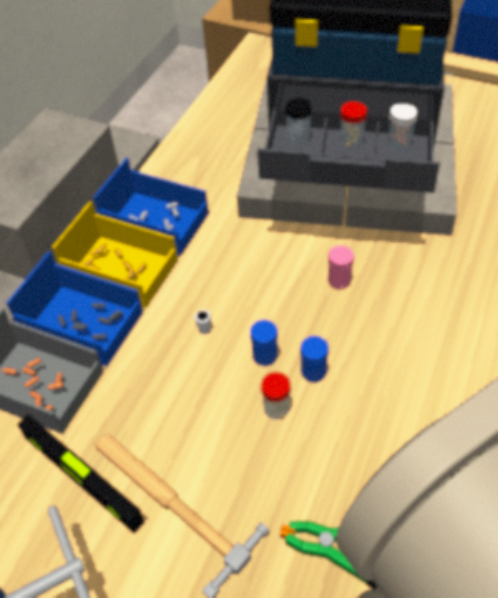

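The scene picture shows the old red jar in the middle row, lid at about (204,140). The new red jar is on the bench, lid at about (315,251), with two blue jars next to it and a pink one nearer the drawer. The side picture agrees. Next I'll measure.

```bash
cat > m.py <<'E'
from h import *
from scipy.optimize import least_squares
C={n:shot(n) for n in ['scene','side']}
def blobs(c,f):
    hsv=cv2.cvtColor(c['pixels'],cv2.COLOR_RGB2HSV).astype(int)
    m=f(hsv).astype(np.uint8)
    n,l,s,ce=cv2.connectedComponentsWithStats(m)
    return [(ce[i],s[i,4],s[i,:4]) for i in range(1,n) if s[i,4]>40]
red=lambda h:((h[...,0]<6)|(h[...,0]>174))&(h[...,1]>170)&(h[...,2]>90)
blue=lambda h:(abs(h[...,0]-112)<8)&(h[...,1]>150)&(h[...,2]>80)
pink=lambda h:(h[...,0]>160)&(h[...,1]>60)&(h[...,1]<160)&(h[...,2]>80)
for n in C:
    for k,f in dict(red=red,blue=blue,pink=pink).items():
        print(n,k,[(b[0].round(1).tolist(),int(b[1])) for b in blobs(C[n],f)])
t=np.linspace(0,2*np.pi,40)
def cen(c,x,y,z0,z1,r=.0215):
    P=[proj(c,[x+r*np.cos(a),y+r*np.sin(a),z]) for a in t for z in (z0,z1)]
    m=cv2.moments(cv2.convexHull(np.float32(P)));return np.array([m['m10'],m['m01']])/m['m00']
def fit(uvs,z0,z1):
    g=atz(C['scene'],uvs['scene'],z1)[:2]
    for names in (['scene'],['side'],['scene','side']):
        r=least_squares(lambda p:np.concatenate([cen(C[n],*p,z0,z1)-uvs[n] for n in names]),g)
        print(names,r.x.round(4),r.fun.round(2))
    return r.x
import sys
B={n:sorted(blobs(C[n],red),key=lambda b:-b[1])[:2] for n in C}
U={n:sorted(B[n],key=lambda b:b[0][1]) for n in C}
print('old');old=fit({n:U[n][0][0] for n in C},.161+.056,.231)
print('new');new=fit({n:U[n][1][0] for n in C},.056,.07)
# points triangulated with fixed z
for tname,z in [('drawer_front',.214),('row_left',.161),('row_mid',.161),('row_right',.161),('case_front',.272)]:
    for n in C:
        L=spotter.landmark_of(tname,n)
        if L: print(tname,n,atz(C[n],L[0]['uv'],z).round(4),round(L[0]['conf'],2))
E
python3 m.py
```

```text
scene red [([203.9, 139.4], 175), ([314.5, 250.4], 120)]
scene blue [([71.5, 6.3], 508), ([163.0, 11.0], 377), ([303.1, 226.7], 119), ([169.3, 266.5], 1386), ([284.3, 244.1], 128), ([222.1, 326.2], 1897), ([376.5, 399.1], 327), ([356.1, 407.6], 129), ([378.4, 416.9], 119)]
scene pink [([257.1, 191.4], 169)]
side red [([312.5, 126.8], 173), ([265.6, 292.8], 218)]
side blue [([412.4, 5.9], 689), ([397.2, 67.6], 1862), ([190.8, 181.7], 1712), ([144.8, 244.0], 2667), ([258.8, 265.5], 305), ([288.9, 275.2], 317), ([87.5, 415.6], 163)]
side pink [([304.6, 219.9], 295)]
old
['scene'] [ 0.552  -0.3071] [0. 0.]
['side'] [ 0.5538 -0.3074] [-0.  0.]
['scene', 'side'] [ 0.5528 -0.307 ] [-0.18  0.19  0.31  0.16]
new
['scene'] [0.5157 0.1377] [-0. -0.]
['side'] [0.5135 0.1382] [-0. -0.]
['scene', 'side'] [0.5146 0.1379] [ 0.3  -0.19 -0.37 -0.23]
drawer_front scene [ 0.5374 -0.2091  0.214 ] 0.94
drawer_front side [ 0.5333 -0.219   0.214 ] 0.78
row_left scene [0.7037 0.075  0.161 ] 0.69
row_left side [ 0.6473 -0.3299  0.161 ] 0.56
row_mid scene [ 0.5503 -0.3242  0.161 ] 0.58
row_mid side [ 0.5603 -0.3317  0.161 ] 0.9
row_right scene [ 0.475  -0.3602  0.161 ] 0.85
row_right side [ 0.4743 -0.3456  0.161 ] 0.86
case_front scene [0.7119 0.09   0.272 ] 0.72
case_front side [ 0.5539 -0.3166  0.272 ] 0.74
```

```bash
cat > f.py <<'E'
from h import *
from scipy.optimize import least_squares
import json
C={n:shot(n) for n in ['scene','side']}
L={'drawer_front':(-.110,0,.214),'row_left':(.015,.0905,.161),'row_mid':(.015,0,.161),'row_right':(.015,-.0905,.161),'case_front':(.004,0,.272)}
obs=[]
for n in C:
    for k in L:
        for d in spotter.landmark_of(k,n)[:2]: obs.append((n,L[k],np.array(d['uv']),d['conf']))
def W(p,X):
    c,s=np.cos(p[2]),np.sin(p[2]);return np.array([p[0]+c*X[0]-s*X[1],p[1]+s*X[0]+c*X[1],X[2]])
r=least_squares(lambda p:np.concatenate([(proj(C[n],W(p,X))-uv)*w for n,X,uv,w in obs]),[.553,-.31,np.radians(-82)],loss='soft_l1',f_scale=1.)
p=r.x;print(p,np.degrees(p[2]))
for n,X,uv,w in obs: print(n,X,(proj(C[n],W(p,X))-uv).round(1),round(w,2))
json.dump(list(p),open('p.json','w'))
o=[]
for n,(u0,u1,v0,v1) in {'scene':(130,280,60,215),'side':(225,385,70,200)}.items():
    k=4 if n=='scene' else 4
    im=cv2.resize(C[n]['pixels'][:,:,::-1][v0:v1,u0:u1],None,fx=k,fy=k,interpolation=cv2.INTER_CUBIC)
    def line(A,B,col):
        q=[tuple(int(round(t)) for t in (proj(C[n],W(p,X))-[u0,v0])*k+k/2) for X in (A,B)];cv2.line(im,*q,col,1)
    w=.1365
    line((-.11,-w,.214),(-.11,w,.214),(0,255,255));line((-.116,-w,.214),(-.116,w,.214),(0,255,0))
    line((0,-.145,.272),(0,.145,.272),(255,255,0))
    line((-.065,-.198,.057),(-.065,.198,.057),(255,0,255))
    for y in (-.198,.198): line((-.065,y,.057),(-.065,y,0),(255,0,255));line((-.065,y,.057),(.05,y,.057),(255,0,255))
    for y in (-.045,.045): line((.015,y,.187),(-.11,y,.187),(255,100,100))
    line((.004,-.139,.272),(.004,-.139,.4),(0,128,255));line((.004,.139,.272),(.004,.139,.4),(0,128,255));line((.004,-.139,.4),(.004,.139,.4),(0,128,255))
    cv2.imwrite(f'pics/ov_{n}.png',im)
E
python3 f.py
```

```text
[ 0.56014015 -0.31752533 -1.30748828] -74.91356011842998
scene (-0.11, 0, 0.214) [0.2 2.2] 0.85
scene (0.015, 0.0905, 0.161) [-1.5  0.1] 0.82
scene (0.015, -0.0905, 0.161) [1.4 1.5] 0.88
scene (0.015, -0.0905, 0.161) [-16.5 -35.6] 0.62
scene (0.004, 0, 0.272) [ 2.7 -0. ] 0.83
side (-0.11, 0, 0.214) [1.3 2.3] 0.64
side (0.015, 0.0905, 0.161) [-2.9  1.1] 0.73
side (0.015, 0.0905, 0.161) [  11.6 -169.5] 0.34
side (0.015, 0, 0.161) [-2.2 -0.4] 0.82
side (0.015, 0, 0.161) [ 4.6 -6.9] 0.42
side (0.015, -0.0905, 0.161) [ 119.3 -115.7] 0.75
side (0.015, -0.0905, 0.161) [0.7 0.2] 0.69
side (0.004, 0, 0.272) [-0.8 -3.3] 0.62
```

View pics/ov_scene.png

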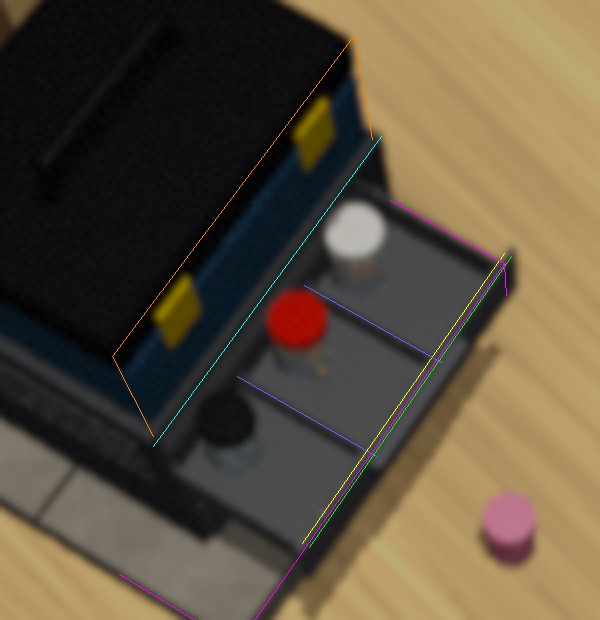

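View pics/ov_side.png

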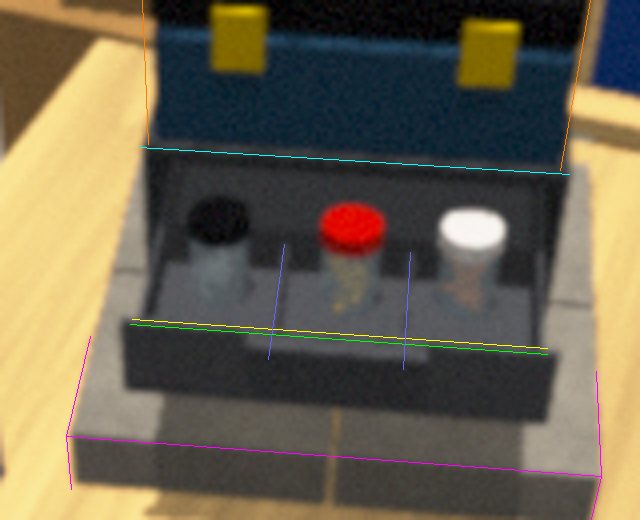

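The overlay matches the drawer front, dividers, units and block edges to within a pixel or two, so stack yaw is about −75° and the old jar is about 27 mm from the row's back wall. Next I'll plan the first moves.

```bash
cat > plan.py <<'E'
from h import *
import json,sys
np.set_printoptions(suppress=True)
p=json.load(open('p.json'))
def W(X):
    c,s=np.cos(p[2]),np.sin(p[2]);return np.array([p[0]+c*X[0]-s*X[1],p[1]+s*X[0]+c*X[1],X[2]])
def S(P):
    c,s=np.cos(p[2]),np.sin(p[2]);d=np.array(P)-[p[0],p[1],0];return np.array([c*d[0]+s*d[1],-s*d[0]+c*d[1],d[2]])
def lean(th,yaw):   # tool leaning th deg, z heads toward yaw (rad) & down, y to the left of heading
    h=np.array([np.cos(yaw),np.sin(yaw),0]);y=np.array([-h[1],h[0],0]);t=np.radians(th)
    z=np.sin(t)*h-np.array([0,0,np.cos(t)]);return np.c_[np.cross(y,z),y,z]
def rows(steps,P=None,Rc=None):
    s=env.get_state()
    P=np.array(s['tcp_pos']) if P is None else P; Rc=q2R(s['orientation']).as_matrix() if Rc is None else Rc
    for k,v,n in steps:
        if k=='R':
            rv=R.from_matrix(Rc.T@v).as_rotvec()/np.pi;Rc=v;print('R x%d'%n,(rv/n).round(4),'deg/row',(np.linalg.norm(rv)*180/n).round(2))
        else:
            d=Rc.T@(np.array(v)-P)/.25;P=np.array(v);print('T x%d'%n,(d/n).round(4),'mm/row',(np.linalg.norm(d)*250/n).round(1),'->',P.round(4))
E
cat > b.py <<'E'
from plan import *
old=np.array([.5528,-.307]);print(S([*old,.161]))
A=lean(45,p[2]);g=np.array([*old,.222])+A[:,2]*.025
rows([('T',[.44,.10,.33],16),('R',A,14),('T',g-A[:,2]*.10,10),('T',g,10)])
for n,xy in dict(b1=[303.1,226.7],b2=[284.3,244.1],pk=[257.1,191.4]).items(): print(n,atz(shot('scene'),xy,.055).round(3))
c=shot('scene')
for t in ['hammer','clamp','socket','level']: print(t,[atz(c,d['uv'],.0).round(3) for d in spotter.landmark_of(t,'scene')[:1]])
E
python3 b.py
```

```text
[-0.01207303 -0.00434767  0.161     ]
T x16 [-0.0887 -0.074  -0.0247] mm/row 29.5 -> [0.44 0.1  0.33]
R x14 [ 0.0077 -0.0167  0.0186] deg/row 4.71
T x10 [-0.0889  0.0012  0.12  ] mm/row 37.3 -> [ 0.539  -0.2558  0.275 ]
T x10 [0.   0.   0.04] mm/row 10.0 -> [ 0.5574 -0.3241  0.2043]
b1 [0.485 0.058 0.055]
b2 [0.568 0.058 0.055]
pk [ 0.51  -0.129  0.055]
hammer [array([0.572, 0.336, 0.   ])]
clamp [array([0.379, 0.302, 0.   ])]
socket [array([0.68 , 0.044, 0.   ])]
level [array([0.721, 0.339, 0.   ])]
```

Call:
jog_arm(
  increments=[
    [[-0.0887,-0.074,-0.0247,0,0,0,50],[-0.0887,-0.074,-0.0247,0,0,0,50],[-0.0887,-0.074,-0.0247,0,0,0,50],[-0.0887,-0.074,-0.0247,0,0,0,50],[-0.0887,-0.074,-0.0247,0,0,0,50],[-0.0887,-0.074,-0.0247,0,0,0,50],[-0.0887,-0.074,-0.0247,0,0,0,50],[-0.0887,-0.074,-0.0247,0,0,0,50],[-0.0887,-0.074,-0.0247,0,0,0,50],[-0.0887,-0.074,-0.0247,0,0,0,50],[-0.0887,-0.074,-0.0247,0,0,0,50],[-0.0887,-0.074,-0.0247,0,0,0,50],[-0.0887,-0.074,-0.0247,0,0,0,50],[-0.0887,-0.074,-0.0247,0,0,0,50],[-0.0887,-0.074,-0.0247,0,0,0,50],[-0.0887,-0.074,-0.0247,0,0,0,50],[0,0,0,0,0,0,50]],
  ],
  force=30,
)

```text
clock: 5.55
tcp_pos: [0.4418, 0.0977, 0.3307]
orientation: [0.001, 0.222, 0.975, -0.0]
wrist_force: [0.7, 0.5, 0.3]
finger_gap: 0.0688
grip_force: 0.0
```

Call:
jog_arm(
  increments=[
    [[0,0,0,0.0077,-0.0167,0.0186,50],[0,0,0,0.0077,-0.0167,0.0186,50],[0,0,0,0.0077,-0.0167,0.0186,50],[0,0,0,0.0077,-0.0167,0.0186,50],[0,0,0,0.0077,-0.0167,0.0186,50],[0,0,0,0.0077,-0.0167,0.0186,50],[0,0,0,0.0077,-0.0167,0.0186,50],[0,0,0,0.0077,-0.0167,0.0186,50],[0,0,0,0.0077,-0.0167,0.0186,50],[0,0,0,0.0077,-0.0167,0.0186,50],[0,0,0,0.0077,-0.0167,0.0186,50],[0,0,0,0.0077,-0.0167,0.0186,50],[0,0,0,0.0077,-0.0167,0.0186,50],[0,0,0,0.0077,-0.0167,0.0186,50],[0,0,0,0,0,0,50]],
  ],
)

```text
clock: 7.05
tcp_pos: [0.4397, 0.1013, 0.3284]
orientation: [0.303, 0.56, 0.735, -0.234]
wrist_force: [0.2, 0.1, -0.2]
finger_gap: 0.0687
grip_force: 0.0
```

```bash
cat > b2.py <<'E'
from plan import *
old=np.array([.5528,-.307]);A=lean(45,p[2]);g=np.array([*old,.222])+A[:,2]*.025
s=env.get_state();print(s['clock'],s['tcp_pos'],s['finger_gap'],s['joint_pos'].round(2),np.degrees(np.linalg.norm(R.from_matrix(q2R(s['orientation']).as_matrix().T@A).as_rotvec())))
rows([('R',A,1),('T',g-A[:,2]*.10,10),('T',g,10)])
E
python3 b2.py
```

```text
7.05 [0.43972119 0.10125996 0.32838428] 0.0687267301776089 [ 0.51  0.21 -0.07  1.52 -0.76  1.91] 0.26158230524092035
R x1 [-0.0003  0.      0.0014] deg/row 0.26
T x10 [-0.0897  0.0012  0.1199] mm/row 37.4 -> [ 0.539  -0.2558  0.275 ]
T x10 [0.   0.   0.04] mm/row 10.0 -> [ 0.5574 -0.3241  0.2043]
```

Call:
jog_arm(
  increments=[
    [[-0.0897,0.0012,0.12,0,0,0,50],[-0.0897,0.0012,0.12,0,0,0,50],[-0.0897,0.0012,0.12,0,0,0,50],[-0.0897,0.0012,0.12,0,0,0,50],[-0.0897,0.0012,0.12,0,0,0,50],[-0.0897,0.0012,0.12,0,0,0,50],[-0.0897,0.0012,0.12,0,0,0,50],[-0.0897,0.0012,0.12,0,0,0,50],[-0.0897,0.0012,0.12,0,0,0,50],[-0.0897,0.0012,0.12,0,0,0,50],[0,0,0,0,0,0,50],[0,0,0,0,0,0,50]],
  ],
)

```text
clock: 8.25
tcp_pos: [0.5391, -0.2576, 0.2765]
orientation: [0.303, 0.562, 0.734, -0.232]
wrist_force: [0.1, 0.1, -0.5]
finger_gap: 0.0686
grip_force: 0.0
```

```bash
cat > w.py <<'E'
from plan import *
import sys
s=env.get_state();c=shot('wrist',sys.argv[1]);im=c['pixels'][:,:,::-1].copy()
print(s['clock'],s['tcp_pos'],s['wrist_force'].round(1))
t=np.linspace(0,2*np.pi,40)
def circ(x,y,z,col,r=.0215): cv2.polylines(im,[np.int32([proj(c,[x+r*np.cos(a),y+r*np.sin(a),z],s) for a in t])],True,col,1)
circ(.5528,-.307,.231,(0,255,0));circ(.5528,-.307,.217,(0,255,0))
def line(a,b,col): cv2.line(im,*[tuple(int(v) for v in proj(c,W(X),s)) for X in (a,b)],col,1)
line((-.11,-.13,.214),(-.11,.13,.214),(0,255,255));line((0,-.145,.26),(0,.145,.26),(255,255,0))
for y in (-.045,.045): line((.015,y,.187),(-.11,y,.187),(255,0,255))
hsv=cv2.cvtColor(c['pixels'],cv2.COLOR_RGB2HSV).astype(int);m=((hsv[...,0]<6)|(hsv[...,0]>174))&(hsv[...,1]>150)&(hsv[...,2]>60)
print(np.argwhere(m).mean(0)[::-1],m.sum())
cv2.imwrite('pics/'+sys.argv[1],im);rows([('T',[.5574,-.3241,.2043],10)])
E
python3 w.py w1.png
```

```text
8.25 [ 0.53907129 -0.2575577   0.27653085] [ 0.1  0.1 -0.5]
[285.91609719 218.3697798 ] 2634
T x10 [ 0.0007 -0.      0.0402] mm/row 10.0 -> [ 0.5574 -0.3241  0.2043]
```

View pics/w1.png

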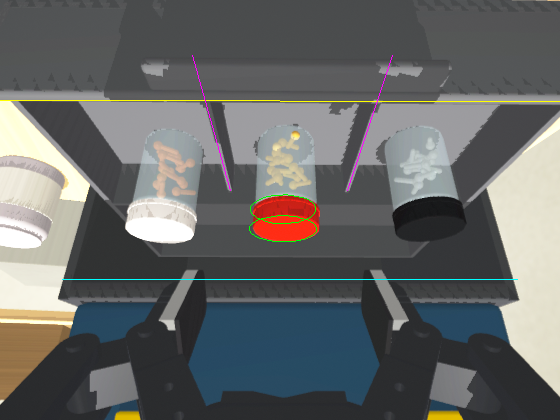

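The wrist view (upside down) shows the red lid at (286,218) inside my predicted circles, with the jar midway between the open fingers. The front edge and dividers also match, so I'll grasp.

Call:
jog_arm(
  increments=[
    [[0.0007,0,0.04,0,0,0,50],[0.0007,0,0.04,0,0,0,50],[0.0007,0,0.04,0,0,0,50],[0.0007,0,0.04,0,0,0,50],[0.0007,0,0.04,0,0,0,50],[0.0007,0,0.04,0,0,0,50],[0.0007,0,0.04,0,0,0,50],[0.0007,0,0.04,0,0,0,50],[0.0007,0,0.04,0,0,0,50],[0.0007,0,0.04,0,0,0,50],[0,0,0,0,0,0,50],[0,0,0,0,0,0,90],[0,0,0,0,0,0,120],[0,0,0,0,0,0,255],[0,0,0,0,0,0,255],[0,0,0,0,0,0,255],[0,0,0,0,0,0,255]],
  ],
  force=30,
)

```text
clock: 10.0
tcp_pos: [0.5582, -0.324, 0.2049]
orientation: [0.304, 0.562, 0.734, -0.232]
wrist_force: [-0.3, 0.3, 1.5]
finger_gap: 0.0422
grip_force: 30.4
```

```bash
cat > b3.py <<'E'
from plan import *
s=env.get_state();print(s['tcp_pos'],S(s['tcp_pos']),s['finger_gap'],s['grip_force'],s['wrist_force'])
P=s['tcp_pos'];u=P+[0,0,.004];o=W((-.110+.030-0+ .0,0,0))  # placeholder
x=np.array([np.cos(p[2]),np.sin(p[2]),0]);yv=np.array([-x[1],x[0],0]);v=u-x*.069+yv*.003
rows([('T',u,2),('T',v,14),('T',v-[0,0,.004],3)])
E
python3 b3.py
```

```text
[ 0.55822047 -0.32395321  0.20494286] [ 0.00570669 -0.00352653  0.20494286] 0.04216733390106056 30.39788246154785 [-0.34155175  0.25439524  1.46459263]
T x2 [-0.0057  0.     -0.0057] mm/row 2.0 -> [ 0.5582 -0.324   0.2089]
T x14 [ 0.0139  0.0009 -0.0139] mm/row 4.9 -> [ 0.5432 -0.2566  0.2089]
T x3 [ 0.0038 -0.      0.0038] mm/row 1.3 -> [ 0.5432 -0.2566  0.2049]
```

Call:
jog_arm(
  increments=[
    [[-0.0057,0,-0.0057,0,0,0,255],[-0.0057,0,-0.0057,0,0,0,255],[0.0139,0.0009,-0.0139,0,0,0,255],[0.0139,0.0009,-0.0139,0,0,0,255],[0.0139,0.0009,-0.0139,0,0,0,255],[0.0139,0.0009,-0.0139,0,0,0,255],[0.0139,0.0009,-0.0139,0,0,0,255],[0.0139,0.0009,-0.0139,0,0,0,255],[0.0139,0.0009,-0.0139,0,0,0,255],[0.0139,0.0009,-0.0139,0,0,0,255],[0.0139,0.0009,-0.0139,0,0,0,255],[0.0139,0.0009,-0.0139,0,0,0,255],[0.0139,0.0009,-0.0139,0,0,0,255],[0.0139,0.0009,-0.0139,0,0,0,255],[0.0139,0.0009,-0.0139,0,0,0,255],[0.0139,0.0009,-0.0139,0,0,0,255],[0,0,0,0,0,0,255],[0,0,0,0,0,0,255]],
  ],
)

```text
clock: 11.8
tcp_pos: [0.5431, -0.2566, 0.2085]
orientation: [0.304, 0.562, 0.734, -0.232]
wrist_force: [-1.3, -0.1, -1.6]
finger_gap: 0.0422
grip_force: 30.5
```

Call:
jog_arm(
  increments=[
    [[0.0028,0,0.0028,0,0,0,255],[0.0028,0,0.0028,0,0,0,255],[0.0028,0,0.0028,0,0,0,255],[0,0,0,0,0,0,255],[0,0,0,0,0,0,255]],
  ],
)

```text
clock: 12.3
tcp_pos: [0.5429, -0.2568, 0.2053]
orientation: [0.304, 0.562, 0.734, -0.233]
wrist_force: [-0.9, 0.1, -1.4]
finger_gap: 0.0419
grip_force: 30.5
```

Call:
jog_arm(
  increments=[
    [[0.002,0,0.002,0,0,0,255],[0.001,0,0.001,0,0,0,255],[0,0,0,0,0,0,255]],
  ],
)

```text
clock: 12.6
tcp_pos: [0.5431, -0.2569, 0.2049]
orientation: [0.304, 0.562, 0.733, -0.233]
wrist_force: [-0.2, 0.3, 1.5]
finger_gap: 0.0421
grip_force: 30.6
```

```bash
sed -i 's/old=.*;print/old=0;print/' b3.py; python3 w.py w2.png
python3 - <<'E'
from plan import *
s=env.get_state();P=s['tcp_pos'];A=q2R(s['orientation']).as_matrix();print(S(P),'jar at',S(P-A[:,2]*.025))
E
```

```text
12.6 [ 0.54314237 -0.25692713  0.20491046] [-0.2  0.3  1.5]
[283.3875915  313.15388637] 5738
T x10 [-0.0192 -0.0015  0.0196] mm/row 6.9 -> [ 0.5574 -0.3241  0.2043]
[-0.06292404 -0.00062833  0.20494656] jar at [-0.0806082  -0.00064548  0.22261773]
```

View pics/w2.png

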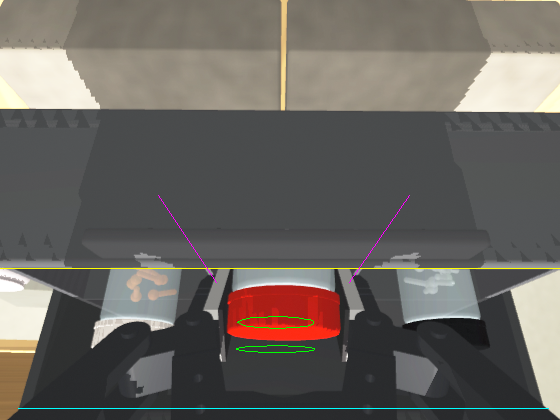

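The wrist view shows the old jar upright between the pads, lid at about (283,313), and touching the floor (wrist force up to +1.5 N). By TCP it is about 29 mm from the front, so I'll release it and back off. The lean goes to 33° for the new jar so that the gripper body clears the old jar's lid.

Call:
jog_arm(
  increments=[
    [[0,0,0,0,0,0,110],[0,0,0,0,0,0,90],[0,0,0,0,0,0,60],[0,0,0,0,0,0,50],[0,0,0,0,0,0,50],[0,0,-0.02,0,0,0,50],[0,0,-0.04,0,0,0,50],[0,0,-0.04,0,0,0,50],[0,0,-0.06,0,0,0,50],[0,0,-0.06,0,0,0,50],[0,0,-0.06,0,0,0,50],[0,0,-0.06,0,0,0,50],[0,0,-0.06,0,0,0,50],[0,0,-0.06,0,0,0,50],[0,0,0,0,0,0,50]],
  ],
)

```text
clock: 14.15
tcp_pos: [0.5227, -0.1771, 0.2884]
orientation: [0.305, 0.561, 0.734, -0.231]
wrist_force: [0.0, 0.2, 0.2]
finger_gap: 0.0684
grip_force: 0.0
```

```bash
cat > b4.py <<'E'
from plan import *
B=lean(33,p[2]);n=np.array([.5146,.1379,.064]);g=n+B[:,2]*.025;pre=g-B[:,2]*.10
s=env.get_state();print(s['clock'],s['tcp_pos'],s['wrist_force'],s['finger_gap'])
c=shot('wrist');hsv=cv2.cvtColor(c['pixels'],cv2.COLOR_RGB2HSV).astype(int);m=((hsv[...,0]<6)|(hsv[...,0]>174))&(hsv[...,1]>150)&(hsv[...,2]>60)
uv=np.argwhere(m).mean(0)[::-1];print('old jar S',S(atz(c,uv,.224,s)),m.sum())
rows([('R',B,3),('T',pre+[0,0,.08],12),('T',pre,5),('T',g,10)])
E
python3 b4.py
```

```text
14.15 [ 0.52267781 -0.17707488  0.28838703] [0.03632895 0.17548058 0.15515408] 0.06840823097758615
old jar S [-0.0830549   0.00042828  0.224     ] 2324
R x3 [0.0004 0.0223 0.    ] deg/row 4.01
T x12 [ 0.1117  0.0248 -0.0406] mm/row 30.4 -> [0.504  0.1773 0.2069]
T x5 [0.0349 0.     0.0537] mm/row 16.0 -> [0.504  0.1773 0.1269]
T x10 [ 0.   -0.    0.04] mm/row 10.0 -> [0.5181 0.1248 0.043 ]
```

Call:
jog_arm(
  increments=[
    [[0,0,0,0.0004,0.0223,0,50],[0,0,0,0,0.0223,0,50],[0,0,0,0,0.0223,0,50],[0.1117,0.0248,-0.0406,0,0,0,50],[0.1117,0.0248,-0.0406,0,0,0,50],[0.1117,0.0248,-0.0406,0,0,0,50],[0.1117,0.0248,-0.0406,0,0,0,50],[0.1117,0.0248,-0.0406,0,0,0,50],[0.1117,0.0248,-0.0406,0,0,0,50],[0.1117,0.0248,-0.0406,0,0,0,50],[0.1117,0.0248,-0.0406,0,0,0,50],[0.1117,0.0248,-0.0406,0,0,0,50],[0.1117,0.0248,-0.0406,0,0,0,50],[0.1117,0.0248,-0.0406,0,0,0,50],[0.1117,0.0248,-0.0406,0,0,0,50],[0,0,0,0,0,0,50],[0,0,0,0,0,0,50]],
  ],
)

```text
clock: 15.9
tcp_pos: [0.5031, 0.1767, 0.2049]
orientation: [0.225, 0.583, 0.762, -0.173]
wrist_force: [-0.2, -0.3, 0.1]
finger_gap: 0.0687
grip_force: 0.0
```

```bash
cat > b5.py <<'E'
from plan import *
B=lean(33,p[2]);n=np.array([.5146,.1379,.064]);g=n+B[:,2]*.025;pre=g-B[:,2]*.10
s=env.get_state();print(s['clock'],s['tcp_pos'],s['joint_pos'].round(2))
c=shot('wrist','w3.png');hsv=cv2.cvtColor(c['pixels'],cv2.COLOR_RGB2HSV).astype(int);m=((hsv[...,0]<6)|(hsv[...,0]>174))&(hsv[...,1]>150)&(hsv[...,2]>60)
k,l,st,ce=cv2.connectedComponentsWithStats(m.astype(np.uint8))
for i in range(1,k):
    if st[i,4]>200: print('red',ce[i],st[i,4],atz(c,ce[i],.065,s))
rows([('R',B,1),('T',pre,5),('T',g,10)])
E
python3 b5.py
```

```text
15.9 [0.50309903 0.1766966  0.20491831] [ 0.49  0.37 -0.06  1.28 -0.56  1.83]
red [284.74023091 139.62566607] 2252 [0.51445645 0.13978922 0.065     ]
R x1 [-0.0004 -0.0002  0.0003] deg/row 0.1
T x5 [0.0348 0.0009 0.0522] mm/row 15.7 -> [0.504  0.1773 0.1269]
T x10 [ 0.   -0.    0.04] mm/row 10.0 -> [0.5181 0.1248 0.043 ]
```

View pics/w3.png

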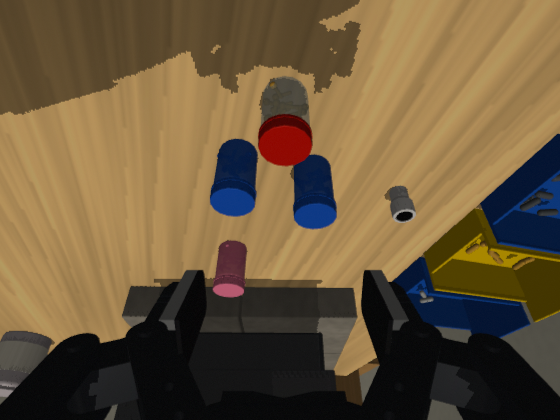

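The wrist view shows the red lid at (285,140), between the fingers' lines, and the two blue jars well beyond it. Its measured position (0.514, 0.139) agrees with the plan, so I'll descend and grasp.

Call:
jog_arm(
  increments=[
    [[0.0348,0.0009,0.0522,0,0,0,50],[0.0348,0.0009,0.0522,0,0,0,50],[0.0348,0.0009,0.0522,0,0,0,50],[0.0348,0.0009,0.0522,0,0,0,50],[0.0348,0.0009,0.0522,0,0,0,50],[0,0,0.04,0,0,0,50],[0,0,0.04,0,0,0,50],[0,0,0.04,0,0,0,50],[0,0,0.04,0,0,0,50],[0,0,0.04,0,0,0,50],[0,0,0.04,0,0,0,50],[0,0,0.04,0,0,0,50],[0,0,0.04,0,0,0,50],[0,0,0.04,0,0,0,50],[0,0,0.04,0,0,0,50],[0,0,0,0,0,0,50],[0,0,0,0,0,0,50]],
  ],
)

```text
clock: 17.65
tcp_pos: [0.5178, 0.1251, 0.0432]
orientation: [0.225, 0.583, 0.761, -0.173]
wrist_force: [-0.1, -0.5, -0.5]
finger_gap: 0.0684
grip_force: 0.0
```

Call:
jog_arm(
  increments=[
    [[0,0,0,0,0,0,90],[0,0,0,0,0,0,120],[0,0,0,0,0,0,255],[0,0,0,0,0,0,255],[0,0,0,0,0,0,255],[0,0,0,0,0,0,255]],
  ],
  force=35,
)

```text
clock: 18.25
tcp_pos: [0.5184, 0.1255, 0.044]
orientation: [0.225, 0.583, 0.761, -0.172]
wrist_force: [-1.5, 1.1, 4.8]
finger_gap: 0.0421
grip_force: 35.3
```

```bash
cat > b6.py <<'E'
from plan import *
B=lean(33,p[2]);s=env.get_state();P=s['tcp_pos'];n=np.array([.5146,.1385,0]);off=P-n;print(s['clock'],P,off,s['finger_gap'])
# jar base targets in stack frame -> TCP
def T(x,y,z): return W((x,y,z))+off
print('base above',T(-.028,0,.3))
rows([('R',B,1),('T',P+[0,0,.27],12),('T',T(-.20,0,.27),12),('T',T(-.028,0,.262),8)])
E
python3 b6.py
```

```text
18.25 [0.51836869 0.12550847 0.04400257] [ 0.00376869 -0.01299153  0.04400257] 0.04214578207958663
base above [ 0.55662111 -0.3034819   0.34400257]
R x1 [ 0.0001 -0.0003  0.    ] deg/row 0.06
T x12 [-0.049   0.     -0.0755] mm/row 22.5 -> [0.5184 0.1255 0.314 ]
T x12 [-0.0705 -0.0249  0.0458] mm/row 21.9 -> [ 0.5119 -0.1374  0.314 ]
T x8 [-0.0699  0.      0.0502] mm/row 21.5 -> [ 0.5566 -0.3035  0.306 ]
```

Call:
jog_arm(
  increments=[
    [[-0.02,0,-0.03,0,0,0,255],[-0.049,0,-0.0755,0,0,0,255],[-0.049,0,-0.0755,0,0,0,255],[-0.049,0,-0.0755,0,0,0,255],[-0.049,0,-0.0755,0,0,0,255],[-0.049,0,-0.0755,0,0,0,255],[-0.049,0,-0.0755,0,0,0,255],[-0.049,0,-0.0755,0,0,0,255],[-0.049,0,-0.0755,0,0,0,255],[-0.049,0,-0.0755,0,0,0,255],[-0.049,0,-0.0755,0,0,0,255],[-0.049,0,-0.0755,0,0,0,255],[-0.029,0,-0.0455,0,0,0,255],[0,0,0,0,0,0,255]],
  ],
)

```text
clock: 19.65
tcp_pos: [0.5188, 0.1254, 0.3154]
orientation: [0.225, 0.584, 0.761, -0.171]
wrist_force: [0.6, -0.5, -0.7]
finger_gap: 0.042
grip_force: 35.7
```

Call:
jog_arm(
  increments=[
    [[-0.0705,-0.0249,0.0458,0,0,0,255],[-0.0705,-0.0249,0.0458,0,0,0,255],[-0.0705,-0.0249,0.0458,0,0,0,255],[-0.0705,-0.0249,0.0458,0,0,0,255],[-0.0705,-0.0249,0.0458,0,0,0,255],[-0.0705,-0.0249,0.0458,0,0,0,255],[-0.0705,-0.0249,0.0458,0,0,0,255],[-0.0705,-0.0249,0.0458,0,0,0,255],[-0.0705,-0.0249,0.0458,0,0,0,255],[-0.0705,-0.0249,0.0458,0,0,0,255],[-0.0705,-0.0249,0.0458,0,0,0,255],[-0.0705,-0.0249,0.0458,0,0,0,255],[0,0,0,0,0,0,255],[0,0,0,0,0,0,255]],
  ],
)

```text
clock: 21.05
tcp_pos: [0.5108, -0.1379, 0.312]
orientation: [0.224, 0.584, 0.761, -0.173]
wrist_force: [-0.1, 0.1, -0.6]
finger_gap: 0.0423
grip_force: 35.8
```

```bash
cat > b7.py <<'E'
from plan import *
B=lean(33,p[2]);off=np.array([.0038,-.0130,.0440])
s=env.get_state();P=s['tcp_pos'];print(s['clock'],P,s['wrist_force'],s['finger_gap'],s['joint_pos'].round(2))
def T(x,y,z): return W((x,y,z))+off
j=P-off;print('jar base est',S(j))
c=shot('wrist','w4.png');im=c['pixels'][:,:,::-1].copy();t=np.linspace(0,2*np.pi,40)
for z,r in ((.07,.0215),(.056,.0215),(0,.0205)): cv2.polylines(im,[np.int32([proj(c,j+[r*np.cos(a),r*np.sin(a),z],s) for a in t])],True,(0,255,0),1)
o=W((-.083,0,0))
for z,r in ((.231,.0215),(.217,.0215),(.161,.0205)): cv2.polylines(im,[np.int32([proj(c,o+[r*np.cos(a),r*np.sin(a),z],s) for a in t])],True,(255,255,0),1)
cv2.imwrite('pics/w4.png',im)
rows([('R',B,1),('T',T(-.028,0,.262),8),('T',T(-.028,0,.170),14),('T',T(-.017,0,.166),4)])
E
python3 b7.py
```

```text
21.05 [ 0.51082707 -0.13789246  0.31197536] [-0.14900581  0.09711316 -0.62809467] 0.04232431569213236 [-0.13  0.04 -0.22  1.07 -0.53  1.11]
jar base est [-0.19981769 -0.00114479  0.26797536]
R x1 [-0.0007 -0.0008  0.0003] deg/row 0.2
T x8 [-0.0705  0.0004  0.0495] mm/row 21.5 -> [ 0.5567 -0.3035  0.306 ]
T x14 [0.0143 0.     0.022 ] mm/row 6.6 -> [ 0.5567 -0.3035  0.214 ]
T x4 [-0.007  -0.      0.0093] mm/row 2.9 -> [ 0.5595 -0.3141  0.21  ]
```

View pics/w4.png

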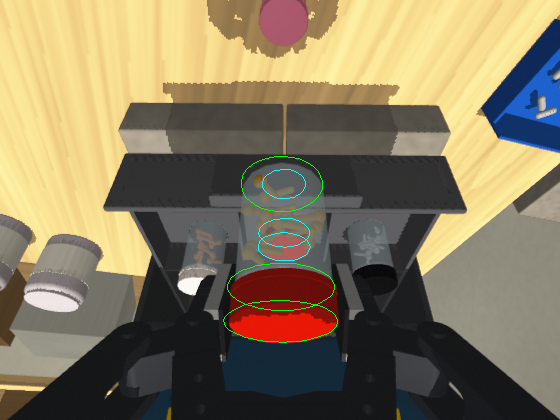

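The wrist view shows the held jar upright and matching its predicted outline (green), with the old jar visible through the glass at the front of the row. I'll move over the slot and check before descending.

Call:
jog_arm(
  increments=[
    [[-0.04,0.0004,0.028,-0.0007,-0.0008,0.0003,255],[-0.0705,0.0004,0.0495,0,0,0,255],[-0.0705,0.0004,0.0495,0,0,0,255],[-0.0705,0.0004,0.0495,0,0,0,255],[-0.0705,0.0004,0.0495,0,0,0,255],[-0.0705,0.0004,0.0495,0,0,0,255],[-0.0705,0.0004,0.0495,0,0,0,255],[-0.0705,0.0004,0.0495,0,0,0,255],[-0.0305,0.0004,0.0215,0,0,0,255],[0,0,0,0,0,0,255],[0,0,0,0,0,0,255],[0,0,0,0,0,0,255]],
  ],
)

```text
clock: 22.3
tcp_pos: [0.5574, -0.3029, 0.3071]
orientation: [0.226, 0.583, 0.761, -0.172]
wrist_force: [-0.4, 0.4, -0.9]
finger_gap: 0.0419
grip_force: 35.8
```

```bash
cat > b8.py <<'E'
from plan import *
B=lean(33,p[2]);off=np.array([.0038,-.0130,.0440])
s=env.get_state();P=s['tcp_pos'];print(s['clock'],P,s['wrist_force'],s['finger_gap'])
def T(x,y,z): return W((x,y,z))+off
j=P-off;print('jar base est',S(j))
c=shot('wrist','w5.png');im=c['pixels'][:,:,::-1].copy();t=np.linspace(0,2*np.pi,40)
for z,r in ((.07,.0215),(.056,.0215),(0,.0205)): cv2.polylines(im,[np.int32([proj(c,j+[r*np.cos(a),r*np.sin(a),z],s) for a in t])],True,(0,255,0),1)
o=W((-.083,0,0))
for z,r in ((.231,.0215),(.217,.0215),(.161,.0205)): cv2.polylines(im,[np.int32([proj(c,o+[r*np.cos(a),r*np.sin(a),z],s) for a in t])],True,(255,255,0),1)
cv2.imwrite('pics/w5.png',im)
rows([('R',B,1),('T',T(-.029,0,.170),14),('T',T(-.018,0,.166),4)])
E
python3 b8.py
```

```text
22.3 [ 0.55740724 -0.30287415  0.30705938] [-0.42384377  0.37390089 -0.93067399] 0.04190151939740948
jar base est [-0.02839852  0.00088919  0.26305938]
R x1 [0.0006 0.0004 0.0002] deg/row 0.13
T x14 [ 0.0146 -0.0003  0.0222] mm/row 6.7 -> [ 0.5564 -0.3025  0.214 ]
T x4 [-0.007  -0.      0.0093] mm/row 2.9 -> [ 0.5593 -0.3131  0.21  ]
```

View pics/w5.png

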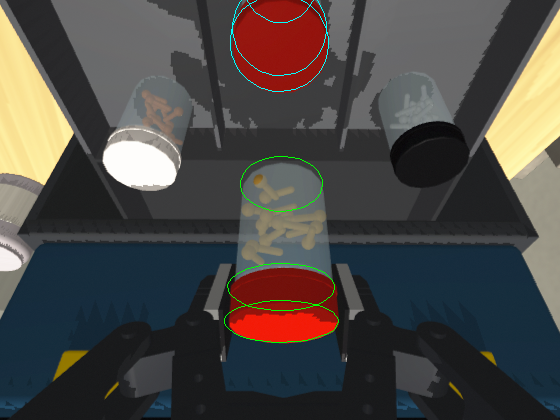

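The old jar is exactly where predicted (cyan, around (281,45)) and the new jar is over the free gap. I'll descend.

Call:
jog_arm(
  increments=[
    [[0.0146,-0.0003,0.0222,0,0,0,255],[0.0146,-0.0003,0.0222,0,0,0,255],[0.0146,-0.0003,0.0222,0,0,0,255],[0.0146,-0.0003,0.0222,0,0,0,255],[0.0146,-0.0003,0.0222,0,0,0,255],[0.0146,-0.0003,0.0222,0,0,0,255],[0.0146,-0.0003,0.0222,0,0,0,255],[0.0146,-0.0003,0.0222,0,0,0,255],[0,0,0,0,0,0,255]],
  ],
)

```text
clock: 23.25
tcp_pos: [0.5562, -0.3034, 0.2524]
orientation: [0.225, 0.583, 0.761, -0.173]
wrist_force: [0.1, -0.4, -1.1]
finger_gap: 0.0413
grip_force: 35.8
```

Call:
jog_arm(
  increments=[
    [[0.0146,-0.0003,0.0222,0,0,0,255],[0.0146,-0.0003,0.0222,0,0,0,255],[0.0146,-0.0003,0.0222,0,0,0,255],[0.0146,-0.0003,0.0222,0,0,0,255],[0.0146,-0.0003,0.0222,0,0,0,255],[0.0146,-0.0003,0.0222,0,0,0,255],[0,0,0,0,0,0,255],[-0.007,0,0.0093,0,0,0,255],[-0.007,0,0.0093,0,0,0,255],[-0.007,0,0.0093,0,0,0,255],[-0.007,0,0.0093,0,0,0,255],[0,0,0,0,0,0,255],[0,0,0,0,0,0,255]],
  ],
)

```text
clock: 24.55
tcp_pos: [0.5593, -0.3143, 0.2101]
orientation: [0.226, 0.583, 0.761, -0.172]
wrist_force: [-0.3, -0.3, -1.6]
finger_gap: 0.0416
grip_force: 35.8
```

Run:
```python
from plan import *
off=np.array([.0038,-.0130,.0440]);B=lean(33,p[2])
s=env.get_state();P=s['tcp_pos'];print(s['clock'],S(P-off),s['wrist_force'])
rows([('T',P-[0,0,.001],1)])
```

```text
24.55 [-0.01683348 -0.00025603  0.16614274] [-0.29725396 -0.30709215 -1.57216916]
T x1 [ 0.0022 -0.      0.0034] mm/row 1.0 -> [ 0.5593 -0.3143  0.2091]
```

Jar is about 32 mm from the back wall and 5 mm up. I'll lower it in small steps until it touches.

Call:
jog_arm(
  increments=[
    [[0.0022,0,0.0034,0,0,0,255],[0.0022,0,0.0034,0,0,0,255],[0.0022,0,0.0034,0,0,0,255],[0.0022,0,0.0034,0,0,0,255],[0,0,0,0,0,0,255],[0,0,0,0,0,0,255]],
  ],
)

```text
clock: 25.15
tcp_pos: [0.5593, -0.3142, 0.206]
orientation: [0.226, 0.583, 0.761, -0.173]
wrist_force: [0.0, 0.4, -1.0]
finger_gap: 0.042
grip_force: 35.8
```

Call:
jog_arm(
  increments=[
    [[0.0011,0,0.0017,0,0,0,255],[0.0011,0,0.0017,0,0,0,255],[0,0,0,0,0,0,255]],
  ],
)

```text
clock: 25.45
tcp_pos: [0.5594, -0.3142, 0.2051]
orientation: [0.226, 0.583, 0.761, -0.172]
wrist_force: [-1.2, 0.3, -0.9]
finger_gap: 0.0419
grip_force: 35.8
```

Call:
jog_arm(
  increments=[
    [[0.0011,0,0.0017,0,0,0,255],[0.0011,0,0.0017,0,0,0,255],[0,0,0,0,0,0,255]],
  ],
)

```text
clock: 25.75
tcp_pos: [0.5595, -0.3147, 0.205]
orientation: [0.227, 0.583, 0.761, -0.173]
wrist_force: [-3.1, 0.5, 3.5]
finger_gap: 0.0418
grip_force: 36.2
```

It is on the floor (+3.5 N). I'll release and retreat along the tool axis.

Call:
jog_arm(
  increments=[
    [[0,0,0,0,0,0,110],[0,0,0,0,0,0,90],[0,0,0,0,0,0,65],[0,0,0,0,0,0,65],[0,0,0,0,0,0,65],[0,0,-0.02,0,0,0,65],[0,0,-0.03,0,0,0,65],[0,0,-0.04,0,0,0,65],[0,0,-0.05,0,0,0,65],[0,0,-0.06,0,0,0,65],[0,0,-0.06,0,0,0,65],[0,0,-0.06,0,0,0,65],[0,0,-0.06,0,0,0,65],[0,0,-0.06,0,0,0,65],[0,0,-0.06,0,0,0,65],[0,0,-0.06,0,0,0,65],[0,0,-0.06,0,0,0,65],[0,0,0,0,0,0,65],[0,0,0,0,0,0,65]],
  ],
)

```text
clock: 27.65
tcp_pos: [0.5374, -0.2323, 0.3348]
orientation: [0.227, 0.583, 0.761, -0.172]
wrist_force: [-0.2, -0.1, -0.1]
finger_gap: 0.0633
grip_force: 0.0
```

Run:
```python
from plan import *
s=env.get_state();print(s['clock'],s['tcp_pos'],s['wrist_force'],s['finger_gap'])
c=shot('wrist','w6.png');hsv=cv2.cvtColor(c['pixels'],cv2.COLOR_RGB2HSV).astype(int);m=((hsv[...,0]<6)|(hsv[...,0]>174))&(hsv[...,1]>150)&(hsv[...,2]>60)
k,l,st,ce=cv2.connectedComponentsWithStats(m.astype(np.uint8))
for i in range(1,k):
    if st[i,4]>200: print('red',ce[i],st[i,4],S(atz(c,ce[i],.227,s)))
```

```text
27.65 [ 0.53736891 -0.23228776  0.33475098] [-0.15881076 -0.10836147 -0.12643592] 0.0633183216648722
red [282.31689932 129.85179685] 3367 [-0.08528201  0.00036882  0.227     ]
red [282.23375364 195.52376334] 2062 [-0.01906678  0.00022617  0.227     ]
```

View pics/w6.png

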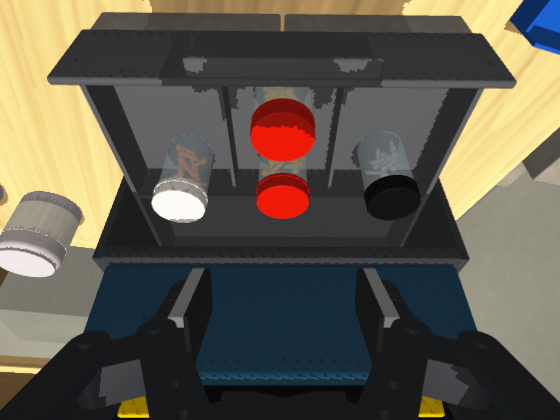

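The wrist view shows both red lids upright in the middle row, at (282,130) and (282,196), with black and white undisturbed. One last check of the frame using the wrist landmarks.

Run:
```python
from plan import *
s=env.get_state();c=shot('wrist')
for k,z in [('drawer_front',.214),('row_left',.161),('row_mid',.161),('row_right',.161)]:
    for d in spotter.landmark_of(k,'wrist')[:2]: print(k,S(atz(c,d['uv'],z,s)).round(4),round(d['conf'],2))
```

```text
drawer_front [-0.1075  0.0011  0.214 ] 0.68
row_left [0.018 0.087 0.161] 0.65
```

```bash
python3 -c "
from h import *
print(ticket.hand_in())"
```

```text
the job is handed in; nothing more can be done
None
```

I handed the job in with both red-lidded jars upright and released in the middle row: the older about 98–103 mm from the back wall, up near the drawer front, and the new one about 32–37 mm from it. The hand-in returned no verdict.

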